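# Hold a bag clip open over a recipe card

## Task

I want to slip another sheet onto the recipe card: free the bag clip on its dock by sliding the lock fully to its end stop, then squeeze the clip's grips so that its jaws gape wide and lift it off its fin. Lower it, open, over the middle of the card's top edge, one jaw well down in front of the card and one behind, touching neither the card nor its stand. Finish there, still holding the clip gaping around the edge; do not let go, do not shove the card, and leave everything else where it stands.

Things in the scene. Friction and masses are not known exactly. Their poses are not given: they have to be found in the camera images.
- clip_dock: White dock fixed to the worktop: base 66 x 170 x 12 mm. Origin: centre of its underside; y along its length, x across, z up. An upright metal fin (3.8 mm thick in x, 44 mm long in y, centre y = -50 mm, top z = 62 mm) carries the clip; the lock slides on a housing 26 mm wide (y = -25 to 80 mm, top z = 49 mm, end stops to z = 65 mm).
- lock_slide (a joint): Lock slide, m: 0 to 0.045, growing toward the dock's +y; 0.045 is the end stop (unlocked). About 1.5 N of friction, stays where it is left. Near 0 its steel rod (7 mm thick, axis 77 mm above the worktop) lies between the clip's grips just above the pivot, so that the clip cannot be lifted; at the end stop the rod is about 13 mm clear of the clip.
- lock_grip (a point): Point in the upright grey grip of the lock slide, 89 mm above the worktop; moves with the slide. The grip measures 14 mm in the dock's x, 24 mm in its y, and reaches from z = 66 to 105 mm. It can be pinched from above across the dock's x.
- bag_clip: Loose grey sprung clip, 60 g, over the dock's fin, jaws down. Origin: mid pivot axis, 67 mm above the worktop at the start; y along the axis (parallel to the dock's y), x the squeeze direction, z up. 28 mm wide in y, barrel 10 mm thick. Flat grips reach 40 mm above the pivot, 44 mm over their outer faces at the top when closed, parallel and about 23 mm if fully squeezed. Jaws reach 47 mm below.
- clip_arm_a (a joint): Opening of the arm on the clip's +x side, rad: 0 closed, 0.25 fully open (stop). Sprung shut: each grip needs about 5 N to start and 8 to 12 N to stay fully squeezed; it shuts by itself when released.
- clip_arm_b (a joint): The same for the arm on the clip's -x side. With both at 0 the jaws are 4 mm apart, with both at 0.15 about 18 mm, with both at 0.25 about 27 mm.
- jaw_a (a point): Inner lower edge of the jaw on the clip's +x side, at mid width; moves outward as the arm opens.
- jaw_b (a point): Inner lower edge of the jaw on the clip's -x side, at mid width.
- card_stand: Wooden stand (70 x 160 x 20 mm, 0.9 kg, loose) with a stiff white card upright in it. Origin: centre of the underside; x across the card, y along the card, z up. The card is 3 mm thick, 140 mm wide (y), upright in the plane x = 0, its top edge 95 mm above the worktop.
- card_top (a point): Middle of the card's top edge; axes as the stand's.
- egg_timer: Bystander, to be left alone: egg timer, 61 mm wide, 64 mm tall; origin at the middle of its underside.
- bowl_dark: Bystander, to be left alone: small dark bowl, 53 mm across, 26 mm tall; origin at the middle of its underside.
- teaspoon: Bystander, to be left alone: teaspoon, 132 mm long; origin at the middle of its underside.
- peeler: Bystander, to be left alone: peeler, 170 mm long; origin at the middle of its underside.
- spice_jar: Bystander, to be left alone: spice jar, 41 mm across, 105 mm tall; origin at the middle of its underside.
- mug: Bystander, to be left alone: mug, 83 mm across with a side handle, 94 mm tall; origin at the middle of its underside.
- glass: Bystander, to be left alone: drinking glass, 81 mm across, 92 mm tall; origin at the middle of its underside.
There are look-alikes about, which are no part of the job. What is shaped like the bag_clip but blue is not meant.

How it is judged:
On the way, in this order (a step that is already met when the one before it is completed fails the run):
1. the lock is slid to its end stop while the clip is still on its fin (value of joint lock_slide above 0.041 m and distance of bag_clip from where it was at the start of the episode below 0.015 m), for 0.2 s.
2. the clip, squeezed open, is lifted off the fin (value of joint each of clip_arm_a, clip_arm_b above 0.15 rad and z of bag_clip in the frame of clip_dock above 0.1 m and contact force between bag_clip and clip_dock below 0.1 N), for 0.1 s.
At the end, for the whole second after the job is handed in: Gripped clip open over 0.15 rad an arm; one jaw over 4 mm each side of the card's mid plane, 10 mm or more below its top edge, within 20 mm of its middle; clip still, touching neither card, stand nor dock; lock within 4 mm of its end stop; stand upright, moved under 20 mm (value of joint lock_slide above 0.041 m and value of joint each of clip_arm_a, clip_arm_b above 0.15 rad and ((x of jaw_a in the frame of card_top above 0.004 m and x of jaw_b in the frame of card_top below -0.004 m) or (x of jaw_b in the frame of card_top above 0.004 m and x of jaw_a in the frame of card_top below -0.004 m)) and z of each of jaw_a, jaw_b in the frame of card_top below -0.01 m and y of bag_clip in the frame of card_top between -0.02 and 0.02 m and contact force between the fingers and bag_clip above 2 N and contact force between bag_clip and card_stand below 0.3 N and contact force between bag_clip and clip_dock below 0.3 N and linear speed of bag_clip below 0.03 m/s and contact force between each of the arm, the fingers and card_stand below 0.5 N and distance of card_stand from where it was at the start of the episode below 0.02 m and angle between card_stand's own z axis and vertical below 0.1 rad); the arm keeps its last pose, push and grip.
It fails at once if the clip is pressed hard on the card or its stand (over 8 N) (contact force between bag_clip and card_stand above 8 N).
It fails at once if the card stand is shoved more than 20 mm (distance of card_stand from where it was at the start of the episode above 0.02 m).
It fails at once if a bystander is moved more than 30 mm (distance of any of egg_timer, bowl_dark, teaspoon, peeler, spice_jar, mug, glass from where it was at the start of the episode above 0.03 m).
It also fails if it takes over 58 s, if anything falls off the work surface, if the arm or the gripper's body presses on something with over 40 N, if the wrist force passes 120 N, or if a joint passes its speed limit or range.

## Robot

A 7-joint arm with a two-finger parallel gripper is mounted at the origin on a cart in front of the work surface, level with it; the furniture and walls round the work are solid. World frame = base frame: x ahead of the robot, y to its left, z up, the work surface at z = 0. Lengths are in m, angles in rad, forces in N, time in s.
With the tool pointing down it reaches from about 0.4 to 0.9 m from the base axis. Payload 5.5 kg.
Tool frame: the origin (TCP) lies midway between the tips of the shut fingers; the grasp point (between the pads) lies 19 mm behind it; z points along the fingers, y is the line along which they close (so a half turn about z gives the same grasp; the last joint's range is limited). The gripper opens to 92 mm and grips with 3 to 60 N. Pads are 19 mm wide; open, the fingers measure 130 mm over their backs; the gripper's body (75 mm by 190 mm) begins 47 mm behind the grasp point.
Start: joints at [-1.072, 0.501, -0.427, 1.55, 0.221, 1.138, -0.21], TCP at [0.152, 0.632, 0.227] pointing down, gripper open.
Joint ranges: [-2.88, 2.88], [-0.31, 2.03], [-1.54, 1.56], [0.2, 2.42], [-1.41, 4.55], [0.19, 2.02], [-2.57, 2.57]. Speed limits (rad/s): [2.57, 2.57, 3.14, 3.14, 3.14, 3.14, 3.14].

## Interface

Orientations are given as a rotation vector (axis times angle).
In Python, from rig import bot, camera, calibration gives the robot as it stands.
- The arm moves only by the shell command python3 -m crank 'ROWS' [FORCE]. ROWS is JSON, one flat list of numbers, 7 for each row, row after row: the turn, a rotation vector about the tool's x, y, z normalised to -1 to 1, where 1 is 60 degrees, then the shift along the tool's x, y, z normalised to -1 to 1, where 1 is 120 mm, then the opening, from 0 (shut) to 1 (fully open). A call has 1 to 8 rows; each row is the pose to reach, as a shift and turn from the pose commanded when the call began, along the tool's axes at that moment; what a row does not reach only later rows make up. A row lasts 1/10 s, in which the tool goes at most 50 mm and 8.59 degrees, less where a joint would pass 70% of its speed; a pose out of reach is approached as far as the arm can. A call with a number of a shift or a turn outside -1 to 1 is refused whole. A call with a gripper value outside its range is refused whole. The fingers move at their own pace and stop on an object; FORCE is the grip in N (left out, the last holds). Time passes only in rows, so rows that repeat a pose let the fingers close. It gives the time, the measured TCP pose, the force, the opening and the grip force at its end, in the units of the state.
- bot.get_obs(): the state, without advancing time (a new reading comes with each control period).
- camera(name): name is "scene" or "side" or "wrist"; returns the picture (420x560x3 uint8, red, green, blue); there is no depth.
- calibration(name): a dict with "fx", "fy", "cx", "cy" (pixels), "R" (3x3) and "t" (3): a world point X has camera coordinates R X + t. Camera axes: x right, y down, z forward; pixel columns grow to the right and rows downward; lengths in m; the calibration is good to about 2 mm. The wrist camera is an equidistant fisheye: a pixel r from the principal point sees the ray r / f radians off the axis. A picture is of the moment at which its call begins: read the wrist's pose just before it. calibration takes no time and is no camera call; for the wrist camera it gives the pose at the moment of the call.
- bot.finish_job(): hands the job in; it is judged then, once.
The state is a dict: "time_s": time; "joint_positions": joint angles; "qvel": joint speeds; "joint_torque": joint torques, N m; "ee_pos": TCP position; "tool_rot": TCP orientation; "ft_force": force on the tool from outside, world axes, zero at the start; "moment": the same for the moment, N m; "grip_width": finger opening in m; "grasp_force": force on a finger pad.
Only numpy, scipy, OpenCV 4.12 (cv2) and the standard library are available. Lean on these libraries where they do the work, as an engineer would, in place of code of your own. Each camera call takes 0.05 s, during which the arm holds its last target. There are 200 camera calls.

## Working session

There is one attempt and no reset: what is moved stays moved. The work goes in short steps, Python scripts to look and compute and a shell command to move; the robot and the scene stay as the last step left them, time stands still between calls to the robot, and variables do not carry over. Pictures are saved under pics/ and viewed, at most 11 in all, crops included, and the job is handed in when it is done.

```bash
mkdir -p pics; ls; python3 - <<'E'
from rig import bot,camera,calibration
import cv2,numpy as np
o=bot.get_obs();print({k:np.round(v,3) for k,v in o.items()})
for n in ["scene","side","wrist"]:
    c=calibration(n);print(n,{k:np.round(v,3).tolist() for k,v in c.items()})
    cv2.imwrite(f"pics/{n}0.png",camera(n)[:,:,::-1])
E
```

```text
pics
{'time_s': np.float64(0.0), 'joint_positions': array([-1.072,  0.502, -0.427,  1.551,  0.221,  1.138, -0.21 ]), 'qvel': array([ 0.   , -0.002, -0.002,  0.001, -0.001,  0.002, -0.   ]), 'joint_torque': array([-1.0000e-03, -5.6659e+01, -5.8160e+00, -2.7910e+01, -6.9000e-02,
        3.1000e-02,  0.0000e+00]), 'ee_pos': array([0.152, 0.631, 0.226]), 'tool_rot': array([-3.690e-01, -3.119e+00,  3.000e-03]), 'ft_force': array([-0.558,  0.204,  0.228]), 'moment': array([0.019, 0.043, 0.008]), 'grasp_force': np.float64(0.0), 'grip_width': np.float64(0.092)}
scene {'fx': 480.852, 'fy': 480.852, 'cx': 284.42, 'cy': 218.947, 'R': [[-0.571, -0.821, 0.011], [-0.562, 0.381, -0.734], [0.599, -0.425, -0.679]], 't': [0.303, 0.358, 1.199]}
side {'fx': 455.941, 'fy': 455.941, 'cx': 279.686, 'cy': 210.111, 'R': [[0.816, -0.579, -0.012], [-0.241, -0.322, -0.916], [0.526, 0.749, -0.402]], 't': [-0.403, 0.204, 1.16]}
wrist {'fx': 325.192, 'fy': 325.192, 'cx': 279.668, 'cy': 211.748, 'R': [[0.234, 0.972, -0.001], [0.937, -0.225, 0.268], [0.26, -0.063, -0.963]], 't': [-0.649, -0.035, 0.39]}
```

View pics/scene0.png

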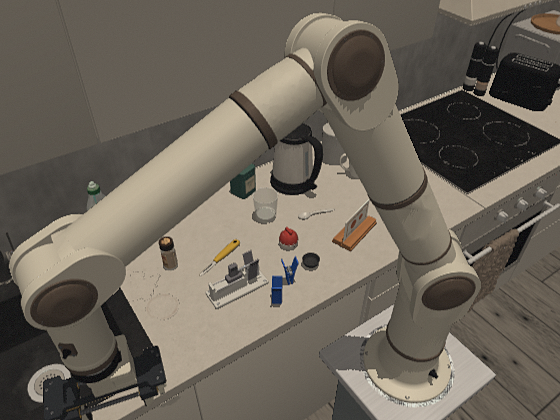

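View pics/side0.png

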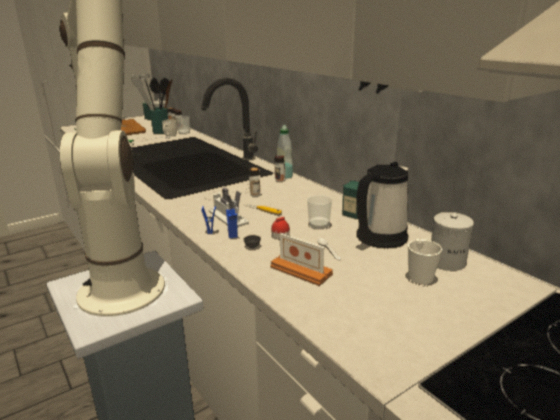

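View pics/wrist0.png

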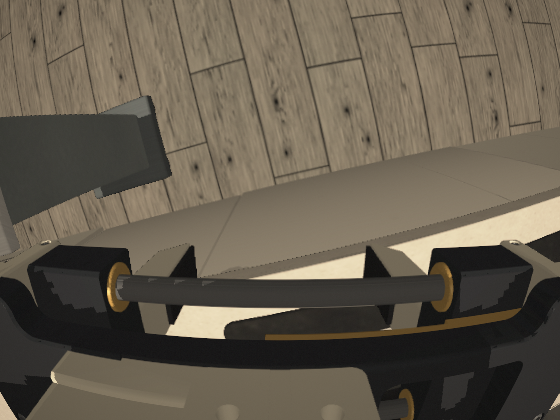

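The scene view shows the dock with the grey clip near (237–250, 270), blue clips near (278–290, 280), and the card near (355, 225). The side view shows the dock near (228, 205) and the card near (302, 255). The wrist view sees only the floor and the worktop edge.

```bash
cat > h.py <<'E'
from rig import bot,camera,calibration
import cv2,numpy as np
def ray(n,u,v,c=None):
    c=c or calibration(n);R=np.array(c["R"]);t=np.array(c["t"])
    x,y=(u-c["cx"])/c["fx"],(v-c["cy"])/c["fy"]
    if n=="wrist":
        r=np.hypot(x,y);d=np.array([x/r*np.sin(r),y/r*np.sin(r),np.cos(r)]) if r>1e-9 else np.array([0,0,1.])
    else: d=np.array([x,y,1.])
    d=R.T@d;return -R.T@t,d/np.linalg.norm(d)
def onz(n,u,v,z,c=None):
    o,d=ray(n,u,v,c);return o+d*(z-o[2])/d[2]
def tri(rs):
    A=sum(np.eye(3)-np.outer(d,d) for o,d in rs);b=sum((np.eye(3)-np.outer(d,d))@o for o,d in rs)
    X=np.linalg.solve(A,b);return X,[np.linalg.norm(np.cross(X-o,d)) for o,d in rs]
E
python3 - <<'E'
from h import *
a=cv2.imread("pics/scene0.png")[185:310,190:390];b=cv2.imread("pics/side0.png")[170:290,190:350]
a=cv2.resize(a,(800,500),interpolation=cv2.INTER_CUBIC);b=cv2.resize(b,(800,600),interpolation=cv2.INTER_CUBIC)
cv2.imwrite("pics/sc.png",a);cv2.imwrite("pics/sd.png",b)
for n in ["scene","side","wrist"]:
    print(n,ray(n,calibration(n)["cx"],calibration(n)["cy"]))
for n,p,z in [("scene",(237,288),.012),("side",(230,212),.012),("scene",(355,238),.01),("side",(302,268),.01),("scene",(278,300),0),("scene",(288,285),0)]: print(n,p,onz(n,*p,z))
E
```

```text
scene (array([-0.34359808,  0.62272137,  1.07334631]), array([ 0.59893717, -0.42525708, -0.67855043]))
side (array([-0.23203748, -1.03637212,  0.64851852]), array([ 0.52598224,  0.74944949, -0.40207979]))
wrist (array([0.08283755, 0.64813543, 0.38465433]), array([ 0.26054779, -0.06299143, -0.96340382]))
scene (237, 288) [0.43303531 0.23119043 0.012     ]
side (230, 212) [0.45402498 0.23971167 0.012     ]
scene (355, 238) [ 0.3988006  -0.17658941  0.01      ]
side (302, 268) [ 0.42663101 -0.19926044  0.01      ]
scene (278, 300) [0.34098024 0.15438997 0.        ]
scene (288, 285) [0.36910882 0.10061642 0.        ]
```

View pics/sc.png

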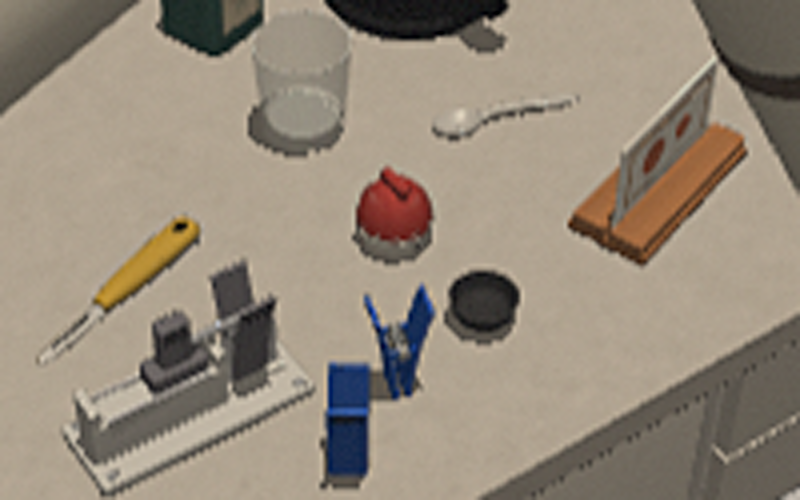

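View pics/sd.png

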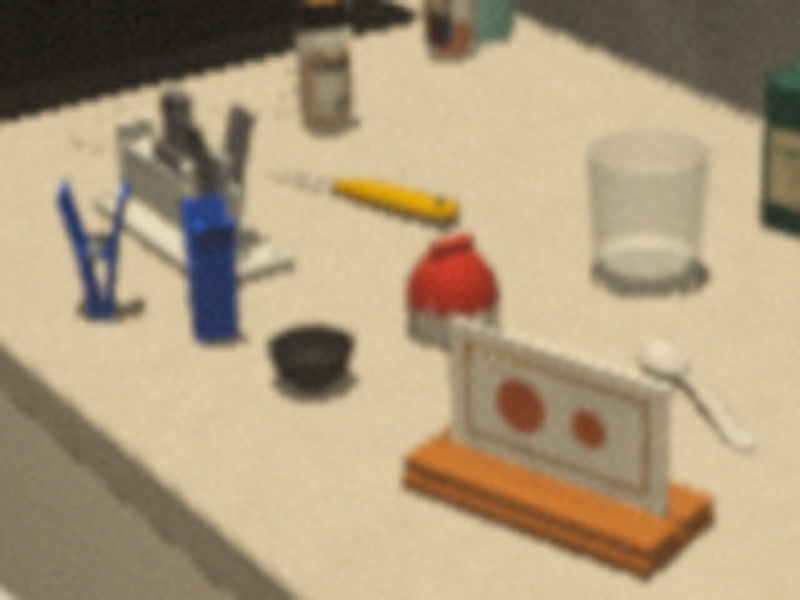

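Scene crop (4x): dock base corners at about (65,432), (108,492), (315,385), lock grip top near (172,318), clip grips near (233,265) and (275,300), card top edge from (622,150) to (716,62). In the side crop (5x), the card top runs (452,322) to (668,388).

```bash
python3 - <<'E'
from h import *
S=lambda u,v:(190+u/4,185+v/4)
D=lambda u,v:(190+u/5,170+v/5)
P=[onz("scene",*S(*p),.012) for p in [(65,430),(108,488),(315,384)]]
for p in P: print("dock",p.round(4))
print(np.linalg.norm(P[0]-P[1]),np.linalg.norm(P[2]-P[1]), np.degrees(np.arctan2(*(P[1]-P[2])[[1,0]])))
ds=onz("side",*D(293,265),.012);print("dock side corner",ds)
for nm,a,b in [("cardL",(622,150),(452,322)),("cardR",(716,62),(668,388))]:
    print(nm,onz("scene",*S(*a),.095).round(4),onz("side",*D(*b),.095).round(4),tri([ray("scene",*S(*a)),ray("side",*D(*b))]))
print("grip top", onz("scene",*S(172,318),.105).round(4), onz("side",*D(177,97),.105).round(4))
for p in [(228,270),(258,305)]: print("clip grip top",onz("scene",*S(*p),.105).round(4))
E
```

```text
dock [0.4674 0.31   0.012 ]
dock [0.4069 0.3095 0.012 ]
dock [0.404  0.1434 0.012 ]
0.06050283406271624 0.16604831012646848 89.00989334553597
dock side corner [0.45869494 0.12558195 0.012     ]
cardL [ 0.405  -0.1323  0.095 ] [ 0.3995 -0.1385  0.095 ] (array([ 0.40470798, -0.13303246,  0.09265829]), [np.float64(0.0017091374915135466), np.float64(0.0017091374915137703)])
cardR [ 0.4412 -0.2589  0.095 ] [ 0.4444 -0.2644  0.095 ] (array([ 0.44507397, -0.26223019,  0.09251826]), [np.float64(0.0014946781119285198), np.float64(0.0014946781119283986)])
grip top [0.4405 0.2332 0.105 ] [0.4337 0.2243 0.105 ]
clip grip top [0.457 0.179 0.105]
clip grip top [0.418  0.1792 0.105 ]
```

```bash

python3 -m crank '[0,0,0,-0.3,-0.28,0,1, 0,0,0,-0.6,-0.56,0,1, 0,0,0,-0.9,-0.84,-0.05,1, 0,0,0,-1,-0.93,-0.05,1]'
python3 -m crank '[0,0,0,-0.3,-0.28,0,1, 0,0,0,-0.6,-0.56,0,1, 0,0,0,-0.9,-0.84,-0.05,1, 0,0,0,-1,-0.93,-0.05,1]'
python3 -m crank '[0,0,0,-0.3,-0.28,0,1, 0,0,0,-0.6,-0.56,0,1, 0,0,0,-0.9,-0.84,-0.05,1, 0,0,0,-1,-0.93,-0.05,1]'
python3 -m crank '[0,0,0.14,-0.1,-0.1,0,1, 0,0,0.28,-0.13,-0.13,0,1, 0,0,0.42,-0.13,-0.13,0,1, 0,0,0.56,-0.13,-0.13,0,1, 0,0,0.7,-0.13,-0.13,0,1, 0,0,0.84,-0.13,-0.13,0,1, 0,0,1,-0.13,-0.13,0,1]'
python3 -m crank '[0,0,0.14,0,0,0,1, 0,0,0.275,0,0,0,1, 0,0,0.275,0,0,0,1, 0,0,0.275,0,0,0,1]'
```

```text
time_s: 0.55
ee_pos: [0.2467, 0.4908, 0.2326]
tool_rot: [0.379, 3.116, -0.004]
ft_force: [0.3, -0.8, 0.2]
grip_width: 0.0918
grasp_force: 0.0
time_s: 0.95
ee_pos: [0.3363, 0.3545, 0.239]
tool_rot: [0.379, 3.117, -0.002]
ft_force: [-0.7, 1.1, -0.2]
grip_width: 0.092
grasp_force: 0.0
time_s: 1.35
ee_pos: [0.4267, 0.2177, 0.2452]
tool_rot: [0.379, 3.117, -0.002]
ft_force: [-0.0, -0.5, 0.5]
grip_width: 0.0919
grasp_force: 0.0
time_s: 2.05
ee_pos: [0.435, 0.2042, 0.2446]
tool_rot: [-1.864, -2.528, -0.0]
ft_force: [0.6, -0.4, 0.3]
grip_width: 0.0916
grasp_force: 0.0
time_s: 2.45
ee_pos: [0.435, 0.204, 0.2446]
tool_rot: [-2.197, -2.245, 0.0]
ft_force: [0.8, -0.8, 0.5]
grip_width: 0.092
grasp_force: 0.0
```

```bash
python3 - <<'E'
from h import *
import json
o=bot.get_obs();c=calibration("wrist");w=camera("wrist");s=camera("scene")
json.dump({k:np.array(v).tolist() for k,v in c.items()},open("c1.json","w"))
print(o["joint_positions"].round(2))
cv2.imwrite("pics/w1.png",cv2.resize(w[:,:,::-1],(784,588),interpolation=cv2.INTER_CUBIC))
E
```

```text
[-0.42  0.15 -0.09  1.95  0.01  1.04 -0.49]
```

View pics/w1.png

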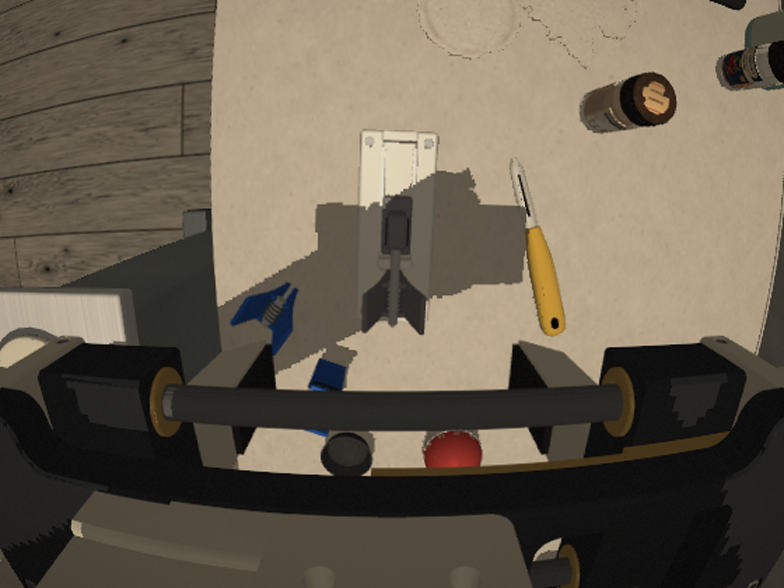

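The wrist view (1.4x) shows the dock with far corners at (360,131) and (439,131), lock grip top about (386–410, 198–250), and clip grip tops from about (370,277)/(361,332) on the left and (424,277)/(427,333) on the right.

```bash
python3 - <<'E'
from h import *
import json
c=json.load(open("c1.json"))
f=lambda u,v,z:onz("wrist",u/1.4,v/1.4,z,c)[:2].round(4)
print("dock",f(360,131,.012),f(439,131,.012), "left edge low",f(360,300,.012))
print("grip",f(386,212,.105),f(410,212,.105),f(410,250,.105),f(386,250,.105))
print("clip",f(370,277,.107),f(361,332,.107),f(424,277,.107),f(427,333,.107))
im=cv2.imread("pics/w1.png")[190:345,345:455]
cv2.imwrite("pics/w1c.png",cv2.resize(im,None,fx=5,fy=3.8,interpolation=cv2.INTER_CUBIC))
print(im.shape)
E
```

```text
dock [0.4072 0.3118] [0.474  0.3136] left edge low [0.4088 0.1633]
grip [0.4316 0.2502] [0.4473 0.2506] [0.448  0.2253] [0.4321 0.2249]
clip [0.4217 0.2067] [0.4158 0.1676] [0.4578 0.2075] [0.4616 0.1678]
(155, 110, 3)
```

View pics/w1c.png

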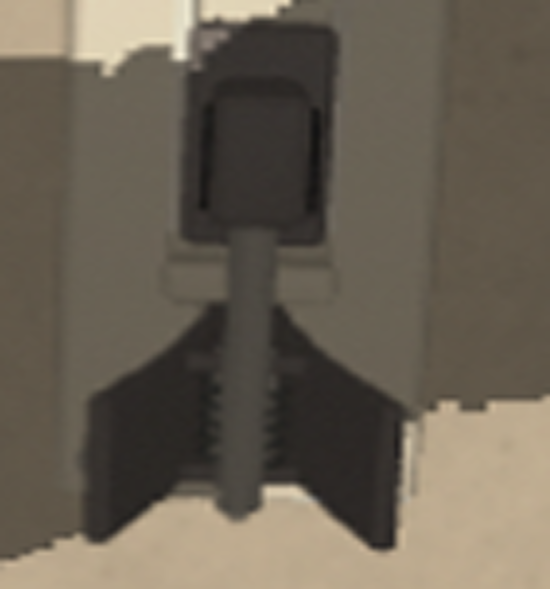

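The crop shows the lock grip top rectangle at u 387–407, v 212–247 (w1 scale), the clip's outer top corners at about (363,295), (363,332), (425,298), (424,334), and the rod lying between the grips.

```bash
python3 - <<'E'
from h import *
import json
from scipy.spatial.transform import Rotation as Ro
c=json.load(open("c1.json"))
f=lambda u,v,z:onz("wrist",u/1.4,v/1.4,z,c)
g=np.array([f(u,v,.105) for u,v in [(387.4,212.4),(406.6,212.4),(387,247),(407,247)]]);k=np.array([f(u,v,.107) for u,v in [(363,295),(363,332),(425.4,298),(424.4,334)]])
print(g.round(4),g.mean(0).round(4));print(k.round(4),k.mean(0).round(4))
o=bot.get_obs();T=Ro.from_rotvec(o["tool_rot"]).as_matrix();print(T.round(3))
for t in [(*g.mean(0)[:2],.078)]: print("shift",T.T@(np.array(t)-o["ee_pos"])/.12)
E
```

```text
[[0.4325 0.25   0.105 ]
 [0.4451 0.2503 0.105 ]
 [0.4327 0.227  0.105 ]
 [0.4459 0.2272 0.105 ]] [0.439  0.2386 0.105 ]
[[0.4171 0.1942 0.107 ]
 [0.4172 0.1676 0.107 ]
 [0.4594 0.193  0.107 ]
 [0.4598 0.167  0.107 ]] [0.4384 0.1804 0.107 ]
[[-0.021  1.    -0.   ]
 [ 1.     0.021  0.   ]
 [ 0.    -0.    -1.   ]]
shift [0.28959951 0.03930163 1.38877272]
```

```bash

python3 -m crank '[0,0,0,0.29,0.04,0,0.6, 0,0,0,0.29,0.04,0.3,0.6, 0,0,0,0.29,0.04,0.6,0.6, 0,0,0,0.29,0.04,0.9,0.6, 0,0,0,0.29,0.04,1,0.6, 0,0,0,0.29,0.04,1,0.6]'
python3 -m crank '[0,0,0,0,0,0.15,0.6, 0,0,0,0,0,0.3,0.6, 0,0,0,0,0,0.37,0.6, 0,0,0,0,0,0.37,0.6, 0,0,0,0,0,0.37,0, 0,0,0,0,0,0.37,0, 0,0,0,0,0,0.37,0, 0,0,0,0,0,0.37,0]' 15
python3 -m crank '[0,0,0,0,0,0,0, 0,0,0,0.05,0,0,0, 0,0,0,0.1,0,0,0]'
```

```text
time_s: 3.15
ee_pos: [0.4381, 0.2378, 0.1232]
tool_rot: [-2.2, -2.241, 0.006]
ft_force: [0.3, 0.5, 0.7]
grip_width: 0.055
grasp_force: 0.0
time_s: 3.95
ee_pos: [0.4397, 0.2386, 0.0809]
tool_rot: [2.202, 2.241, 0.001]
ft_force: [-0.0, -0.2, 0.0]
grip_width: 0.0275
grasp_force: 0.0
time_s: 4.25
ee_pos: [0.4379, 0.2501, 0.0802]
tool_rot: [-2.202, -2.239, 0.004]
ft_force: [-4.2, -1.7, 4.0]
grip_width: 0.0144
grasp_force: 15.0
```

```bash

python3 -m crank '[0,0,0,0.06,0,0,0, 0,0,0,0.12,0,0,0, 0,0,0,0.18,0,0,0, 0,0,0,0.24,0,0,0, 0,0,0,0.24,0,0,0]'
python3 -m crank '[0,0,0,0.03,0,0,0, 0,0,0,0.06,0,0,0, 0,0,0,0.06,0,0,0]'
python3 -m crank '[0,0,0,0.03,0,0,0, 0,0,0,0.05,0,0,0, 0,0,0,0.05,0,0,0]'
```

```text
time_s: 4.75
ee_pos: [0.4384, 0.28, 0.0802]
tool_rot: [-2.201, -2.242, 0.001]
ft_force: [-4.8, -1.8, 3.9]
grip_width: 0.0138
grasp_force: 15.0
time_s: 5.05
ee_pos: [0.4384, 0.2809, 0.0799]
tool_rot: [2.203, 2.235, -0.012]
ft_force: [-4.8, -14.2, 11.7]
grip_width: 0.0144
grasp_force: 15.0
time_s: 5.35
ee_pos: [0.4383, 0.2842, 0.0791]
tool_rot: [2.204, 2.232, -0.017]
ft_force: [-2.2, -18.9, 10.0]
grip_width: 0.0141
grasp_force: 14.9
```

```bash

python3 -m crank '[0,0,0,0,0,0,0.5, 0,0,0,0,0,0,0.5, 0,0,0,-0.04,0,-0.05,0.5, 0,0,0,-0.04,0,-0.4,0.5, 0,0,0,-0.04,0,-0.7,0.5, 0,0,0,-0.1,0,-1,0.6, 0,0,0,-0.2,0,-1,0.6, 0,0,0,-0.3,0,-1,0.6]'
python3 - <<'E'
from h import *
import json
o=bot.get_obs();c=calibration("wrist");w=camera("wrist")
print(o["ee_pos"],o["tool_rot"])
json.dump({k:np.array(v).tolist() for k,v in c.items()},open("c2.json","w"))
cv2.imwrite("pics/w2f.png",w[:,:,::-1])
cv2.imwrite("pics/w2.png",cv2.resize(w[40:260,200:350,::-1],None,fx=3.6,fy=2.7,interpolation=cv2.INTER_CUBIC))
E
```

```text
time_s: 6.15
ee_pos: [0.4399, 0.2568, 0.2017]
tool_rot: [2.2, 2.241, 0.006]
ft_force: [-0.5, -0.8, -0.5]
grip_width: 0.0547
grasp_force: 0.0
[0.43992936 0.25680805 0.20168408] [2.2001709  2.24131292 0.00579867]
```

View pics/w2.png

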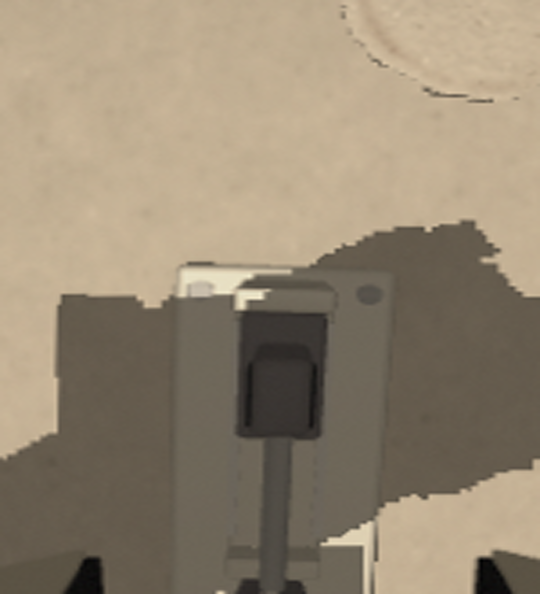

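The carriage sits against the far end stop (rows ~310), so the lock is open. Now the clip.

```bash

python3 -m crank '[0,0,0,-0.3,-0.02,0,0.7, 0,0,0,-0.65,-0.025,0,0.7, 0,0,0,-0.65,-0.025,0.2,0.7, 0,0,0,-0.65,-0.025,0.4,0.7, 0,0,0,-0.65,-0.025,0.6,0.7, 0,0,0,-0.65,-0.025,0.6,0.7]'
python3 -m crank '[0,0,0,0,0,0.15,0.7, 0,0,0,0,0,0.3,0.7, 0,0,0,0,0,0.45,0.7, 0,0,0,0,0,0.46,0.7, 0,0,0,0,0,0.46,0.7]'
python3 - <<'E'
from h import *
o=bot.get_obs();print(o["ee_pos"],o["tool_rot"],o["ft_force"],o["grip_width"])
cv2.imwrite("pics/s3.png",cv2.hconcat([cv2.resize(camera("scene")[235:310,200:300,::-1],(400,300)),cv2.resize(camera("side")[170:245,190:290,::-1],(400,300))]))
E
```

```text
time_s: 6.8
ee_pos: [0.4339, 0.1766, 0.1244]
tool_rot: [-2.2, -2.238, 0.013]
ft_force: [-1.6, 0.5, -0.0]
grip_width: 0.0641
grasp_force: 0.0
time_s: 7.3
ee_pos: [0.4372, 0.1784, 0.0732]
tool_rot: [-2.202, -2.24, 0.002]
ft_force: [0.3, -0.3, -0.3]
grip_width: 0.0642
grasp_force: 0.0
[0.43715067 0.17836299 0.07320159] [-2.20154526e+00 -2.24048243e+00  1.63441611e-03] [ 0.29797843 -0.26783085 -0.28885489] 0.06419393962545003
```

View pics/s3.png

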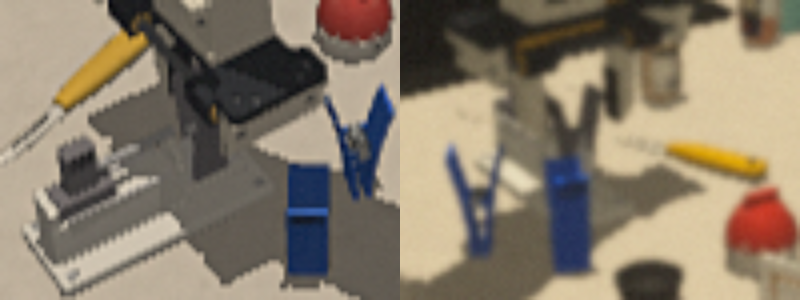

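The fingers straddle the clip, and the lock grip is at the far end. I'll squeeze now.

```bash

python3 -m crank '[0,0,0,0,0.01,0,0.3, 0,0,0,0,0.01,0,0.3, 0,0,0,0,0.01,0,0, 0,0,0,0,0.01,0,0, 0,0,0,0,0.01,0,0, 0,0,0,0,0.01,0,0, 0,0,0,0,0.01,0,0, 0,0,0,0,0.01,0,0]' 25
python3 -m crank '[0,0,0,0,0,0,0, 0,0,0,0,0,0,0, 0,0,0,0,0,-0.03,0, 0,0,0,0,0,-0.06,0, 0,0,0,0,0,-0.06,0]'
```

```text
time_s: 8.2
ee_pos: [0.4386, 0.1789, 0.0748]
tool_rot: [-2.202, -2.241, -0.001]
ft_force: [-5.4, -1.5, 19.1]
grip_width: 0.023
grasp_force: 25.0
time_s: 8.7
ee_pos: [0.4389, 0.1785, 0.0807]
tool_rot: [2.202, 2.24, 0.001]
ft_force: [0.6, 0.5, 0.0]
grip_width: 0.0231
grasp_force: 25.0
```

```bash

python3 -m crank '[0,0,0,0,0,-0.15,0, 0,0,0,0,0,-0.35,0, 0,0,0,0,0,-0.6,0, 0,0,0,0,0,-0.9,0, 0,0,0,0,0,-1,0, 0,0,0,0,0,-1,0]'
python3 -m crank '[0,0,0,0,0,-0.2,0, 0,0,0,-0.2,0,-0.35,0, 0,0,0,-0.4,0,-0.35,0, 0,0,0,-0.7,-0.03,-0.35,0, 0,0,0,-1,-0.04,-0.35,0]'
python3 -m crank '[0,0,0,-0.3,0,0,0, 0,0,0,-0.6,0,0,0, 0,0,0,-0.9,-0.03,0,0, 0,0,0,-1,-0.04,0,0]'
python3 -m crank '[0,0,0,-0.3,0,0,0, 0,0,0,-0.6,0,0,0, 0,0,0,-0.9,-0.03,0,0, 0,0,0,-1,-0.04,0,0, 0,0,0,-1,-0.04,0,0]'
python3 -m crank '[0,0,-0.13,-0.2,0,0,0, 0,0,-0.27,-0.4,0,0,0, 0,0,-0.27,-0.5,0,0,0, 0,0,-0.27,-0.5,0,0,0, 0,0,-0.27,-0.5,0,0,0]'
python3 - <<'E'
from h import *
import json
o=bot.get_obs();c=calibration("wrist");w=camera("wrist")
print(o["ee_pos"],o["tool_rot"],o["joint_positions"].round(2))
json.dump({k:np.array(v).tolist() for k,v in c.items()},open("c4.json","w"))
cv2.imwrite("pics/w4.png",cv2.resize(w[:,:,::-1],(784,588),interpolation=cv2.INTER_CUBIC))
E
```

```text
time_s: 9.3
ee_pos: [0.4399, 0.179, 0.2019]
tool_rot: [2.201, 2.239, 0.006]
ft_force: [0.0, 0.3, -0.3]
grip_width: 0.023
grasp_force: 25.0
time_s: 9.8
ee_pos: [0.4344, 0.0573, 0.2403]
tool_rot: [-2.199, -2.241, 0.004]
ft_force: [1.2, 0.1, -0.0]
grip_width: 0.0229
grasp_force: 25.0
time_s: 10.2
ee_pos: [0.4314, -0.0656, 0.2404]
tool_rot: [-2.207, -2.234, 0.005]
ft_force: [0.1, -0.4, 0.2]
grip_width: 0.0226
grasp_force: 25.0
time_s: 10.7
ee_pos: [0.4295, -0.1828, 0.241]
tool_rot: [-2.205, -2.236, 0.003]
ft_force: [0.0, -0.1, -1.4]
grip_width: 0.0232
grasp_force: 25.0
time_s: 11.2
ee_pos: [0.4317, -0.2399, 0.2418]
tool_rot: [-1.866, -2.526, -0.001]
ft_force: [0.1, 0.9, -0.1]
grip_width: 0.0229
grasp_force: 25.0
[ 0.43166502 -0.23993699  0.24177508] [-1.86576435e+00 -2.52557621e+00 -8.71023930e-04] [ 0.18  0.18  0.3   1.94 -0.06  1.04  0.81]
```

View pics/w4.png

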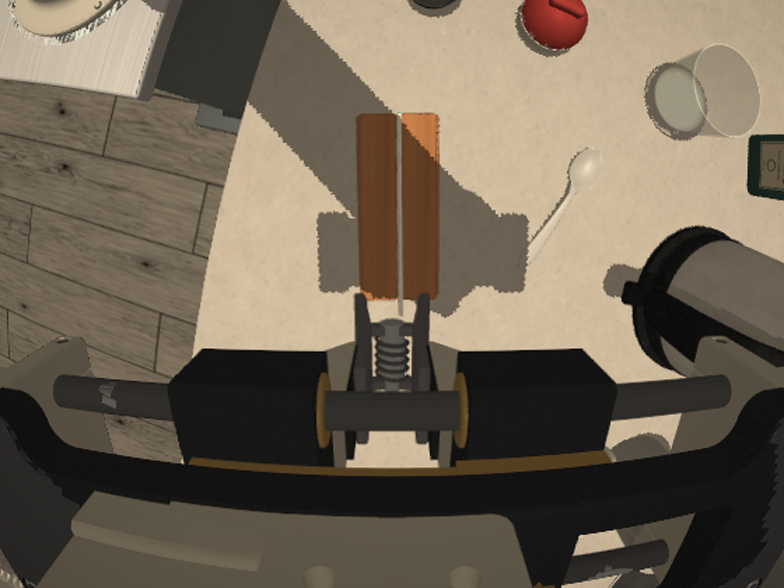

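The stand corners are at about (358,114), (439,114), (360,299), (438,300), the card top edge runs from near (400,112) to (402,316), and the clip is held open with its plates at u≈361 and 422.

```bash
python3 - <<'E'
from h import *
import json
from scipy.spatial.transform import Rotation as Ro
c=json.load(open("c4.json"))
f=lambda u,v,z:onz("wrist",u/1.4,v/1.4,z,c)
s=np.array([f(u,v,.02) for u,v in [(358,114),(439,114),(360,299),(438,300)]])
print(s.round(4),s.mean(0).round(4));d=s[:2].mean(0)-s[2:].mean(0);print(np.linalg.norm(d),np.linalg.norm(s[0]-s[1]),"yaw",np.degrees(np.arctan2(-d[0],d[1])))
# card top edge centre along image rows: brightness profile
im=cv2.imread("pics/w4.png").astype(int)
pts=[]
for v in range(130,311,20):
    r=im[v,385:418];sat=r.max(1)-r.min(1);idx=np.where((sat<45)&(r.sum(1)>250 if v<298 else r.sum(1)>0))[0];print(v,(385+idx).tolist() if v<298 else sat.tolist())
    if len(idx) and v<298: pts.append(f(385+idx.mean(),v,.095))
pts=np.array(pts);print(pts.round(4))
e=f(402,316,.095);g=f(399.5,112,.095);print("ends",e,g,np.linalg.norm(e-g))
o=bot.get_obs();T=Ro.from_rotvec(o["tool_rot"]).as_matrix()
y=T[:,1];print("tool y heading",np.degrees(np.arctan2(y[1],y[0])))
print("card pts in tool",((pts-o["ee_pos"])@T).round(4)); print("stand mid in tool",(s.mean(0)-o["ee_pos"])@T)
print("jaw mid in tool",(f(391.5,370,.2)-o["ee_pos"])@T)
E
```

```text
[[ 0.3705 -0.1312  0.02  ]
 [ 0.4342 -0.1114  0.02  ]
 [ 0.417  -0.2821  0.02  ]
 [ 0.4823 -0.2631  0.02  ]] [ 0.426  -0.1969  0.02  ]
0.15853793899215518 0.06668398697144978 yaw 17.356590444923697
130 [397, 398, 399, 400, 401]
150 [397, 398, 399, 400, 401]
170 [397, 398, 399, 400, 401]
190 [397, 398, 399, 400, 401]
210 [397, 398, 399, 400, 401]
230 [397, 398, 399, 400, 401, 402]
250 [397, 398, 399, 400, 401, 402]
270 [398, 399, 400, 401, 402]
290 [398, 399, 400, 401, 402]
310 [51, 50, 51, 51, 53, 53, 51, 51, 51, 52, 51, 52, 46, 37, 31, 28, 29, 34, 44, 51, 51, 51, 51, 52, 52, 51, 51, 51, 50, 52, 42, 22, 10]
[[ 0.4078 -0.1418  0.095 ]
 [ 0.4118 -0.1547  0.095 ]
 [ 0.4157 -0.1676  0.095 ]
 [ 0.4197 -0.1804  0.095 ]
 [ 0.4237 -0.1933  0.095 ]
 [ 0.428  -0.2061  0.095 ]
 [ 0.4321 -0.2192  0.095 ]
 [ 0.4365 -0.2324  0.095 ]
 [ 0.4408 -0.246   0.095 ]]
ends [ 0.44777475 -0.26363233  0.095     ] [ 0.40450667 -0.13001075  0.095     ] 0.1404523119192199
tool y heading 17.169397022625454
card pts in tool [[ 0.1004  0.0061  0.147 ]
 [ 0.0869  0.006   0.147 ]
 [ 0.0735  0.006   0.147 ]
 [ 0.06    0.006   0.147 ]
 [ 0.0466  0.006   0.147 ]
 [ 0.033   0.0064  0.1469]
 [ 0.0193  0.0064  0.1469]
 [ 0.0054  0.0068  0.1469]
 [-0.0088  0.0068  0.1469]]
stand mid in tool [0.04225122 0.00721053 0.22195317]
jaw mid in tool [-0.02120347  0.00089429  0.04185987]
```

```bash

python3 -m crank '[0,0,0,0.2,0.05,0,0, 0,0,0,0.36,0.052,0,0, 0,0,0,0.36,0.052,0.1,0, 0,0,0,0.36,0.052,0.3,0, 0,0,0,0.36,0.052,0.5,0, 0,0,0,0.36,0.052,0.5,0, 0,0,0,0.36,0.052,0.5,0]'
python3 -m crank '[0,0,0,0,0,0.1,0, 0,0,0,0,0,0.2,0, 0,0,0,0,0,0.3,0, 0,0,0,0,0,0.4,0, 0,0,0,0,0,0.46,0, 0,0,0,0,0,0.46,0, 0,0,0,0,0,0.46,0]'
python3 - <<'E'
from h import *
o=bot.get_obs();print(o["ee_pos"],o["tool_rot"],o["ft_force"],o["grip_width"],o["grasp_force"])
a=camera("scene")[190:265,310:410,::-1];b=camera("side")[215:290,250:350,::-1]
cv2.imwrite("pics/s5.png",cv2.hconcat([cv2.resize(x,(400,300),interpolation=cv2.INTER_CUBIC) for x in (a,b)]))
E
```

```text
time_s: 11.95
ee_pos: [0.4245, -0.1984, 0.1821]
tool_rot: [-1.864, -2.527, 0.001]
ft_force: [0.9, -0.5, -0.5]
grip_width: 0.0227
grasp_force: 25.0
time_s: 12.65
ee_pos: [0.4246, -0.1987, 0.1269]
tool_rot: [-1.864, -2.528, 0.0]
ft_force: [0.6, -0.5, -0.4]
grip_width: 0.023
grasp_force: 25.0
[ 0.42464955 -0.19872781  0.12694924] [-1.86437271e+00 -2.52805131e+00  3.53119490e-04] [ 0.55060994 -0.47077179 -0.35740698] 0.022968658271847936 24.999331533908844
```

View pics/s5.png

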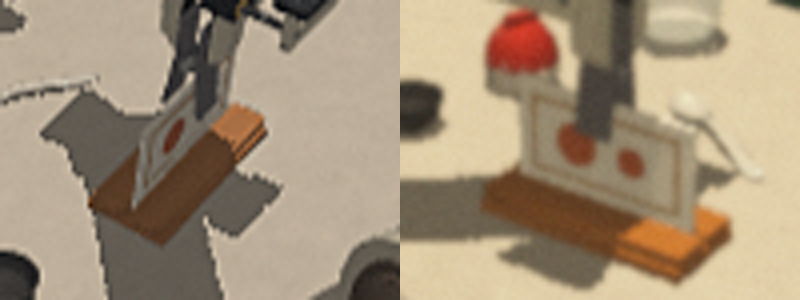

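One jaw is about 22–25 mm down in front of the card, near mid-width at side-crop (595,140). The other jaw is behind it, there are no contact forces, and the stand hasn't moved.

```bash
python3 -c "
from rig import bot
print(bot.finish_job())"
```

```text
the job is handed in; nothing more can be done
None
```

I handed the job in at about 12.7 s: the lock is slid to its end stop and the clip is held gaping over the middle of the card's top edge, one jaw about 22–25 mm down in front and the other behind. The wrist force reads near zero, the stand looks unmoved in the pictures, and no verdict came back.

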